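Refit the heater knob and hold it in to light

ROBOT

A 7-joint arm with a two-finger parallel gripper is mounted at the origin on the work surface. World frame = base frame: x ahead of the robot, y to its left, z up, the work surface at z = 0. Lengths are in m, angles in rad, forces in N, time in s.
With the tool pointing down it reaches from about 0.425 to 0.825 m from the base axis. Payload 3.6 kg.
Tool frame: the origin (TCP) lies on the centre line of the jaws, within the pads' length; the fingertips stand 11 mm ahead of it and the grasp point (between the pads) lies 8 mm behind it; z points along the fingers, y is the line along which they close (so a half turn about z gives the same grasp; the last joint's range is limited). The gripper opens to 85 mm and grips with 20 to 120 N. Pads are 22 mm wide; open, the fingers measure 114 mm over their backs; the gripper's body (76 mm by 85 mm) begins 54 mm behind the grasp point. The pads swing forward as they close: fully open they stand 13 mm farther back than shut.
Start: joints at [-1.137, 0.615, -0.013, 1.423, 0.008, 1.103, -0.04], TCP at [0.288, 0.582, 0.204] pointing down, gripper open.
Joint ranges: [-3.12, 3.12], [-0.3, 2.06], [-1.34, 1.32], [0.26, 2.42], [-1.36, 4.5], [0.01, 1.98], [-2.84, 2.84]. Speed limits (rad/s): [2.79, 2.79, 3.14, 3.14, 3.14, 3.14, 3.14].

INTERFACE

Orientations are given as a rotation vector (axis times angle).
In Python, from workcell import bot, imaging, hand_in gives the robot as it stands.
- The arm moves only by the tool send_rows, never from a script. Its argument "commands" is text: rows parted by semicolons, each of 6 numbers parted by spaces: the shift along the tool's x, y, z in units of 40 mm (1.0 is 40 mm), then the turn, a rotation vector about the tool's x, y, z in units of 6 degrees (1.0 is 6 degrees). A call has 1 to 5 rows; each row shifts and turns the commanded pose from where the row before left it, along the tool's axes as they then stand; what a row does not reach is not made up. A row lasts 1/8 s, in which the tool goes at most 62.5 mm and 10.7 degrees, less where a joint would pass 70% of its speed; a pose out of reach is approached as far as the arm can. A call is refused whole if a number of a shift passes 1 or a number of a turn 1, either way. A call with a gripper value outside its range is refused whole. "fingers" is the finger opening in mm, from 0 to 85.4, set as the call begins (left out, the last holds). The fingers move at their own pace and stop on an object; "newtons" is the grip in N (left out, the last holds). Time passes only in rows, so rows that do not move let the fingers close. It gives the time, the measured TCP pose, the force, the opening and the grip force at its end, in the units of the state.
- bot.state(): the state, without advancing time (a new reading comes with each control period).
- imaging.capture(name): name is "scene" or "side" or "wrist"; returns the picture (480x640x3 uint8, red, green, blue); there is no depth.
- imaging.calibration(name): a dict with "fx", "fy", "cx", "cy" (pixels), "xyz" and "orientation" of the camera in the world; the wrist camera has in their place "hand_eye" (4x4, takes a point from camera to tool coordinates, whose origin is the TCP and whose axes are the flange's). Camera axes: x right, y down, z forward; pixel columns grow to the right and rows downward; lengths in m; the calibration is good to about 2 mm. A picture is of the moment at which its call begins: read the wrist's pose just before it. calibration takes no time and is no camera call.
- hand_in(): hands the job in; it is judged then, once.
The state is a dict: "clock": time; "qpos": joint angles; "qd": joint speeds; "joint_efforts": joint torques, N m; "position": TCP position; "tcp_rot": TCP orientation; "wrist_force": force on the tool from outside, world axes, zero at the start; "torque": the same for the moment, N m; "gripper_width": finger opening in m; "grip_force": force on a finger pad.
Only numpy, scipy, OpenCV 4.12 (cv2) and the standard library are available. Lean on these libraries where they do the work, as an engineer would, in place of code of your own. Each camera call takes 0.05 s, during which the arm holds its last target. There are 200 camera calls.

TASK

Open the gas on the caravan heater's control box by pushing the orange slide all the way to its stop at the green end. Then take the cream-coloured control knob lying on the counter, turn it so that the flat in its hole matches the flat on the brass D-shaft (red marks in line), push it fully home on the shaft, and press it all the way in, as for lighting the heater. Finish while your gripper is still holding the knob pressed in; leave the cream jar, tumbler, spanner and screw tin where they are.

Things in the scene. Friction and masses are not known exactly. Their poses are not given: they have to be found in the camera images.
- console: white heater control box fixed on the counter, 170 (x) x 260 (y) x 50 mm, grey top plate; origin at the centre of its underside, on the counter. Its own x points away from the robot at yaw 0, its own y is the long way. The D-shaft stands at own (0, -75) mm and the orange slide runs along own y at own x = 0.
- gas_slide (a joint): orange gas slide, in m: 0 = shut (grip at own y = +20 mm of the box), 0.060 = fully open against the stop at +y, next to the green strip (grip at own y = +80 mm). Rubs with about 2 N and stays where it is left. It may start part-way.
- gas_slide_top (a point): centre of the top of the slide's orange grip, about 104 mm above the counter; the grip is a block 28 mm along the box's x, 20 mm along the box's y (the sliding direction) and 40 mm tall, standing on an aluminium track 14 mm high (40 x 110 mm) on the box.
- knob: loose cream knob, about 60 g, upright on the counter: round skirt 48 mm wide, 23 tall; on it a grip bar 44 long (own x), 14 thick (own y), 24 tall; 47 mm overall. Origin: centre of its underside, z up. A blind D-hole opens in the underside on the axis: 14 mm wide, 18 deep, its flat on the +x side 4 mm from the axis. Red stripe on the bar: points to +x, the side of the flat.
- spindle: brass D-shaft, 12 mm wide, flat on its +x side 3 mm from the axis, top 2 mm chamfered, standing 16 mm above a dark collar 42 mm wide. Origin: on the axis at the collar's top, where the knob seats (60 mm above the counter, unpressed); z up. Red mark on the collar: the flat's side (+x). Starts turned either way, stiff (0.12 N m). The knob fits when its x is within 0.2 rad of the shaft's x.
- press (a joint): how far the collar and shaft are pushed down, in m: 0 = out, 0.008 = fully in. Sprung: about 4 N to start, 10.4 N fully in, then a solid stop; springs back when let go.
- cream_jar: white cream jar with a blue cap, 52 mm in diameter, 50 mm tall, loose; on the same side of the counter as the knob. Origin at the centre of its underside. Leave it alone.
- tumbler: blue ceramic tumbler, 68 mm in diameter, 90 mm tall, loose. Origin at the centre of its underside. Leave it alone.
- spanner: steel spanner lying flat, 150 mm long along own x, loose; left. Origin at the centre of its underside. Leave it alone.
- screw_tin: low round tin, 60 mm in diameter, 30 mm tall, loose; left. Origin at the centre of its underside. Leave it alone.
Not all that is in view belongs to the job. Of the things like the knob, leave any that is pink; of the rest the larger one is meant.

How it is judged:
By the outcome, as a careful person would: the job done as asked, in the order asked, and still so for the second after the job is handed in, while the arm keeps its last pose, push and grip.
It also fails if it takes over 62 s, if anything falls off the work surface, if the arm or the gripper's body presses on something with over 40 N, if the wrist force passes 120 N, or if a joint passes its speed limit or range.

## Working session

There is one attempt and no reset: what is moved stays moved. The work goes in short steps, Python scripts to look and compute and a tool call to move; the robot and the scene stay as the last step left them, time stands still between calls to the robot, and variables do not carry over. Pictures are saved under pics/ and viewed, at most 10 in all, crops included, and the job is handed in when it is done.

Besides the shell and the picture viewer there is one more tool, called as name(argument=value, ...), one argument or row to a line, values as JSON. send_rows: Moves the arm, as the interface text tells. Its arguments: {"type":"object","properties":{"commands":{"type":"string"},"fingers":{"type":"number"},"newtons":{"type":"number"}},"required":["commands"]}

```bash
mkdir -p pics; cat > h.py <<'E'
import numpy as np, cv2
from scipy.spatial.transform import Rotation as R
from workcell import bot, imaging, hand_in
def cam(n,s=None):
    c=imaging.calibration(n); K=np.array([[c['fx'],0,c['cx']],[0,c['fy'],c['cy']],[0,0,1]])
    if n=='wrist':
        s=s or bot.state(); T=np.eye(4);T[:3,:3]=R.from_rotvec(s['tcp_rot']).as_matrix();T[:3,3]=s['position']
        T=T@np.array(c['hand_eye']); return K,T[:3,:3],T[:3,3]
    o=np.array(c['orientation']); 
    Rm=o if o.shape==(3,3) else (R.from_rotvec(o).as_matrix() if o.size==3 else R.from_quat(o).as_matrix())
    return K,Rm,np.array(c['xyz'])
def ray(C,uv,z):
    K,Rm,t=C; d=Rm@np.linalg.inv(K)@np.array([uv[0],uv[1],1.]); return t+d*(z-t[2])/d[2]
def proj(C,p):
    K,Rm,t=C; q=K@(Rm.T@(np.array(p)-t)); return q[:2]/q[2]
def snap(n,f):
    im=imaging.capture(n); cv2.imwrite('pics/'+f,im[:,:,::-1]); return im
E
python3 - <<'E'
from h import *
for n in ['scene','side']:
    print(imaging.calibration(n)); snap(n,n+'0.png')
print(imaging.calibration('wrist')); print(bot.state())
E
```

```text
{'fx': 501.3824218726281, 'fy': 501.3824218726281, 'cx': 324.7526411917676, 'cy': 245.8100732261135, 'xyz': array([ 0.94841173, -0.53537512,  1.04487282]), 'orientation': array([-2.42504229, -0.81717352,  0.26314937])}
{'fx': 475.7387821950135, 'fy': 475.7387821950135, 'cx': 328.289259117057, 'cy': 240.42253796644462, 'xyz': array([ 0.51904537, -1.09308885,  0.78220442]), 'orientation': array([-2.11871316,  0.00715124, -0.01709138])}
{'fx': 349.442389189215, 'fy': 349.442389189215, 'cx': 318.51450486856305, 'cy': 240.61235932463333, 'hand_eye': array([[-9.91204448e-04, -9.49759391e-01, -3.12979418e-01,
         7.92137228e-02],
       [ 9.99999401e-01, -1.08654691e-03,  1.30213933e-04,
        -1.23785877e-03],
       [-4.63738727e-04, -3.12979102e-01,  9.49759900e-01,
        -1.70479039e-01],
       [ 0.00000000e+00,  0.00000000e+00,  0.00000000e+00,
         1.00000000e+00]])}
{'clock': 0.1, 'qpos': array([-1.13751596,  0.61587319, -0.01259399,  1.4247435 ,  0.00808391,
        1.10341472, -0.04039438]), 'qd': array([-0.00045226, -0.00182452,  0.00097921, -0.00328941, -0.00069189,
       -0.00022687, -0.00019012]), 'joint_efforts': array([ 1.56770042e-03, -4.70390475e+01,  2.60494296e-01, -1.71571827e+01,
        1.01154344e-02,  5.85680944e-03,  4.52656622e-06]), 'position': array([0.28809854, 0.58181752, 0.20251963]), 'tcp_rot': array([-0.71568913, -3.05845416,  0.00366343]), 'wrist_force': array([-0.44326677, -0.44768539, -0.40574752]), 'torque': array([ 0.00086136,  0.04419874, -0.02091685]), 'grip_force': 0.0, 'gripper_width': 0.08541541208105706}
```

View pics/scene0.png

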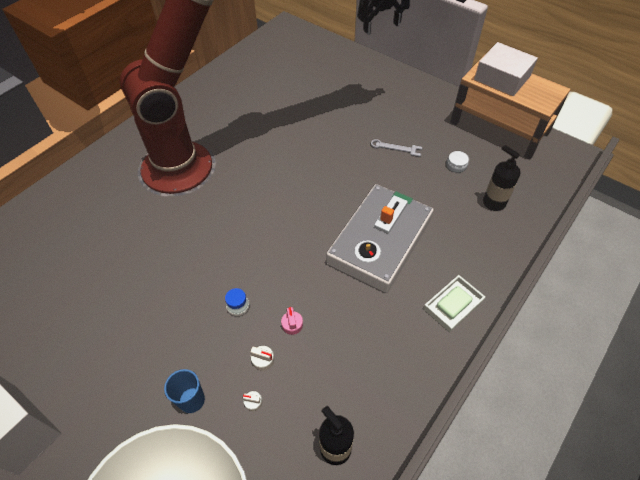

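View pics/side0.png

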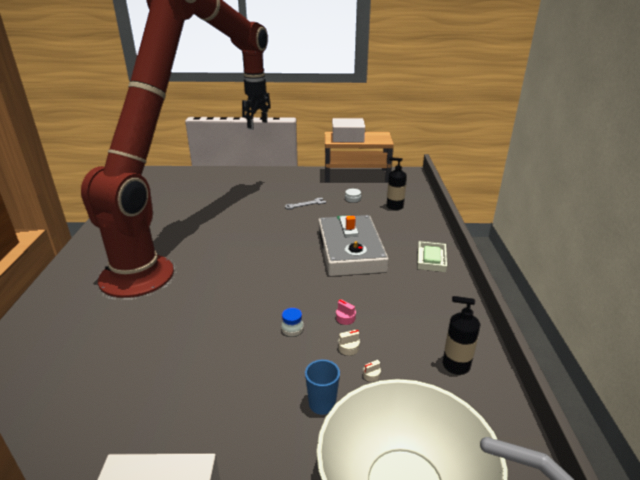

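Scene: the large cream knob is at about (262,356), the small one at (252,400) and the pink one at (292,320). The console's shaft is at (368,249) and the orange slide at (388,214). I'll zoom in to measure.

```bash
python3 - <<'E'
from h import *
im=cv2.imread('pics/scene0.png')
a=cv2.resize(im[175:295,315:445],None,fx=3,fy=3,interpolation=cv2.INTER_CUBIC)
b=cv2.resize(im[295:415,225:315],None,fx=3.0,fy=3.0,interpolation=cv2.INTER_CUBIC)
cv2.imwrite('pics/crop1.png',np.hstack([a,b]))
C=cam('scene')
for n,uv,z in [('knob',(262,352),.023),('jar',(236,298),.05),('tumb',(184,378),.09),('pink',(292,318),.023),('shaft',(368,249),.06),('slide',(388,212),.104),('tin',(458,158),.03),('spA',(376,145),0.005),('spB',(418,152),.005)]:
    print(n,ray(C,uv,z).round(3))
C=cam('side')
for n,uv,z in [('knob',(349,340),.023),('shaft',(357,248),.06),('slide',(351,219),.104)]: print(n,ray(C,uv,z).round(3))
E
```

```text
knob [ 0.576 -0.283  0.023]
jar [ 0.454 -0.228  0.05 ]
tumb [ 0.515 -0.432  0.09 ]
pink [ 0.576 -0.181  0.023]
shaft [0.619 0.055 0.06 ]
slide [0.611 0.146 0.104]
tin [0.634 0.478 0.03 ]
spA [0.41  0.406 0.005]
spB [0.523 0.455 0.005]
knob [ 0.583 -0.285  0.023]
shaft [0.621 0.049 0.06 ]
slide [0.607 0.14  0.104]
```

View pics/crop1.png

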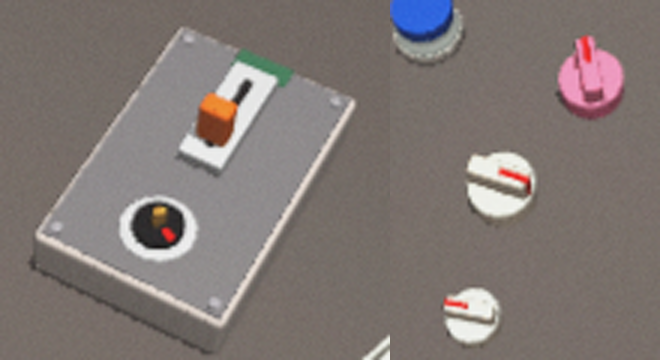

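```bash
cat >> h.py <<'E'
def pose():
    s=bot.state(); return np.array(s['position']),R.from_rotvec(s['tcp_rot'])
def plan(p1,yaw,start=None,step=38,n=None):
    """yaw = world angle of tool y (mod pi); tool down. prints rows"""
    p,r=start or pose(); p1=np.array(p1,float)
    def down(y): # tool y at angle y, z down -> x = y cross z
        Y=np.array([np.cos(y),np.sin(y),0]);Z=np.array([0,0,-1.]);return R.from_matrix(np.c_[np.cross(Y,Z),Y,Z])
    c=[down(yaw+k*np.pi) for k in (0,1)]; g=min(c,key=lambda x:(r.inv()*x).magnitude())
    rv=(r.inv()*g).as_rotvec(); n=n or int(max(np.ceil(np.linalg.norm(p1-p)*1e3/step),np.ceil(np.degrees(np.abs(rv)).max()/6),1))
    print('n',n,'turn deg',np.degrees(rv).round(1)); out=[]
    for k in range(n):
        q=p+(p1-p)/(n-k); sh=(r.inv().apply(q-p)/.04).round(2); t=((r.inv()*g).as_rotvec()/(n-k)/np.radians(6)).round(2)
        out.append(' '.join('%g'%(v+0) for v in [*sh,*t])); p=p+r.apply(sh*.04); r=r*R.from_rotvec(t*np.radians(6))
    for i in range(0,n,5): print('; '.join(out[i:i+5]))
    print('end',p.round(4)); return p,r
E
python3 - <<'E'
from h import *
C=cam('scene')
cr=[(180,28),(355,102),(220,321),(38,235)]
P=np.array([ray(C,(u/3+315,v/3+175),.05) for u,v in cr]); print(P.round(3),P.mean(0))
f=lambda a,b:np.degrees(np.arctan2(*(a-b)[1::-1])); print(f(P[0],P[3]),f(P[1],P[2]),f(P[1],P[0]),f(P[2],P[3]))
g=lambda u,v,z,ox=315,oy=175:ray(C,(u/3+ox,v/3+oy),z)
k=lambda u,v,z:g(u-390,v,z,225,295)
print('collar',g(157,226,.06),'mark',f(g(168,236,.06),g(157,226,.06)))
a,b=k(500,175,.047),k(530,184,.047); print('knob stripe',f(b,a), k(503,180,.023))
print('slide top',g(218,103,.104))
s=plan((0.60,0.10,0.22),np.radians(f(P[0],P[3])))
E
```

```text
[[ 0.513  0.242  0.05 ]
 [ 0.678  0.262  0.05 ]
 [ 0.704  0.014  0.05 ]
 [ 0.546 -0.007  0.05 ]] [0.61010613 0.12791052 0.05      ]
97.45196918279017 96.16480720681305 6.992846610252977 7.522493682105044
collar [0.61942816 0.05130628 0.06      ] mark -11.97495490229332
knob stripe 19.987857676280253 [ 0.5820985 -0.2869404  0.023    ]
slide top [0.60551793 0.15228448 0.104     ]
n 16 turn deg [ -0.1  -0.  -33.8]
-0.77 -0.46 -0.03 0 0 -0.35; -0.75 -0.49 -0.03 0 0 -0.35; -0.74 -0.51 -0.03 0 0 -0.35; -0.72 -0.54 -0.03 0 0 -0.35; -0.7 -0.57 -0.02 0 0 -0.35
-0.67 -0.59 -0.03 0 0 -0.35; -0.65 -0.62 -0.02 0 0 -0.35; -0.63 -0.64 -0.03 0 0 -0.35; -0.61 -0.66 -0.02 0 0 -0.35; -0.58 -0.68 -0.03 0 0 -0.35
-0.55 -0.7 -0.02 0 0 -0.36; -0.53 -0.72 -0.03 0 0 -0.35; -0.5 -0.74 -0.02 -0.01 0 -0.36; -0.47 -0.76 -0.03 0 0 -0.35; -0.45 -0.78 -0.03 0 -0.01 -0.36
-0.41 -0.8 -0.02 -0.01 0 -0.35
end [0.5999 0.1001 0.22  ]
```

send_rows(
  commands="-0.77 -0.46 -0.03 0 0 -0.35; -0.75 -0.49 -0.03 0 0 -0.35; -0.74 -0.51 -0.03 0 0 -0.35; -0.72 -0.54 -0.03 0 0 -0.35; -0.7 -0.57 -0.02 0 0 -0.35",
  fingers=0,
  newtons=30,
)

```text
clock: 0.72
position: [0.3866, 0.4303, 0.2088]
tcp_rot: [-0.431, -3.111, 0.001]
wrist_force: [0.7, -0.3, -0.0]
gripper_width: -0.0001
grip_force: 0.0
```

send_rows(
  commands="-0.67 -0.59 -0.03 0 0 -0.35; -0.65 -0.62 -0.02 0 0 -0.35; -0.63 -0.64 -0.03 0 0 -0.35; -0.61 -0.66 -0.02 0 0 -0.35; -0.58 -0.68 -0.03 0 0 -0.35",
)

```text
clock: 1.35
position: [0.4838, 0.2798, 0.214]
tcp_rot: [-0.145, -3.137, 0.001]
wrist_force: [-0.1, 0.5, 0.1]
gripper_width: -0.0
grip_force: 0.0
```

send_rows(
  commands="-0.55 -0.7 -0.02 0 0 -0.36; -0.53 -0.72 -0.03 0 0 -0.35; -0.5 -0.74 -0.02 -0.01 0 -0.36; -0.47 -0.76 -0.03 0 0 -0.35; -0.45 -0.78 -0.03 0 -0.01 -0.36",
)

```text
clock: 1.98
position: [0.5811, 0.13, 0.2191]
tcp_rot: [0.148, -3.138, -0.001]
wrist_force: [-0.7, 0.6, -0.3]
gripper_width: 0.0002
grip_force: 0.0
```

send_rows(
  commands="-0.41 -0.8 -0.02 0 0 -0.35; 0 0 0 0 0 0",
)

```text
clock: 2.22
position: [0.6014, 0.0959, 0.2195]
tcp_rot: [-0.192, 3.135, -0.003]
wrist_force: [-0.4, 0.1, 0.8]
gripper_width: -0.0001
grip_force: 0.0
```

```bash
python3 - <<'E'
from h import *
s=bot.state(); print(s['position'],s['tcp_rot'],s['qpos'].round(2)); snap('wrist','w1.png'); np.save('w1.npy',np.r_[s['position'],s['tcp_rot']])
E
```

```text
[0.601365   0.09591178 0.21945116] [-1.92441536e-01  3.13528306e+00 -3.11569860e-03] [-0.13  0.54 -0.11  1.53  0.07  1.08  1.44]
```

View pics/w1.png

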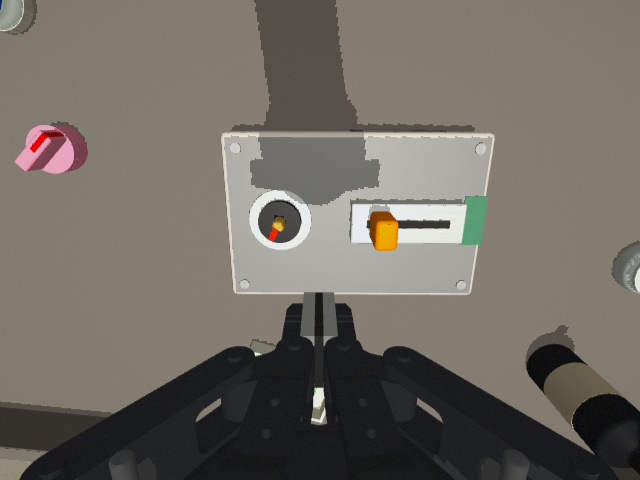

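```bash
cat >> h.py <<'E'
def load(f):
    v=np.load(f); return cam('wrist',dict(position=v[:3],tcp_rot=v[3:]))
E
python3 - <<'E'
from h import *
from scipy.optimize import least_squares
C=load('w1.npy'); im=cv2.imread('pics/w1.png')
uv=np.array([(222.5,134),(493.5,134),(471.5,293),(234.5,293)])
P=np.array([ray(C,u,.05) for u in uv]); print(P.round(4), P.mean(0).round(4))
L=np.array([[-.085,-.13],[-.085,.13],[.085,.13],[.085,-.13]])
def W(x,l): c,s=np.cos(x[2]),np.sin(x[2]); return np.array([x[0]+c*l[0]-s*l[1],x[1]+s*l[0]+c*l[1]])
r=least_squares(lambda x:np.concatenate([W(x,l)-p[:2] for l,p in zip(L,P)]),[.61,.13,.12]); x=r.x; print('console',x.round(4),np.degrees(x[2]),'res',r.fun.round(4))
sp=W(x,(0,-.075)); print('shaft',sp, 'px',proj(C,[*sp,.06]))
for s in (0,.01,.02):
    print(s,[proj(C,[*W(x,(dx,.02+s+dy)),.104]).round(0) for dx in(-.014,.014) for dy in(-.01,.01)])
hsv=cv2.cvtColor(im,cv2.COLOR_BGR2HSV); red=((hsv[...,0]<6)|(hsv[...,0]>174))&(hsv[...,1]>180)&(hsv[...,2]>100); red[:,:250]=0;red[:,310:]=0
ys,xs=np.nonzero(red); print(len(xs),xs.min(),xs.max(),ys.min(),ys.max()); m=ray(C,(xs.mean(),ys.mean()),.06)
# dark collar + white ring center
print('mark',m, 'ang',np.degrees(np.arctan2(m[1]-sp[1],m[0]-sp[0])))
for c in[(280,220)]: q=ray(C,c,.06);print('collar ray',q,np.degrees(np.arctan2(m[1]-q[1],m[0]-q[0])))
pts=np.array([ray(C,(a,b),.06)[:2] for a,b in zip(xs,ys)]);e=np.linalg.eigh(np.cov(pts.T))[1][:,1];print('axis',np.degrees(np.arctan2(e[1],e[0])))
print('tcp px',proj(C,pose()[0]))
E
```

```text
[[ 0.5406 -0.0035  0.05  ]
 [ 0.51    0.2467  0.05  ]
 [ 0.6724  0.2686  0.05  ]
 [ 0.7035  0.0152  0.05  ]] [0.6066 0.1317 0.05  ]
console [0.6066 0.1317 0.1226] 7.026835913783096 res [-0.0024 -0.0041 -0.0036  0.0036  0.0027  0.0026  0.0034 -0.0021]
shaft [0.61579031 0.05730891] px [279.49319591 221.98733937]
0 [array([374., 220.]), array([398., 220.]), array([372., 251.]), array([395., 251.])]
0.01 [array([386., 220.]), array([409., 220.]), array([384., 251.]), array([407., 251.])]
0.02 [array([398., 220.]), array([421., 220.]), array([395., 251.]), array([418., 251.])]
71 268 278 229 240
mark [0.62918132 0.05168221 0.06      ] ang -22.791412251033616
collar ray [0.61373027 0.05762603 0.06      ] -21.041079099701
axis 158.0518797337178
tcp px [327.67999527 281.79495211]
```

Wrist view: the slide is shut, with its top at (385,236). The shaft is at (280,220) and its red mark points to about -22°. Console yaw is 7.0°.

```bash
python3 - <<'E'
from h import *
x=(.6066,.1317,.1226)
def W(l): c,s=np.cos(x[2]),np.sin(x[2]); return x[0]+c*l[0]-s*l[1],x[1]+s*l[0]+c*l[1]
y=x[2]+np.pi/2
a=plan((*W((0,-.022)),.15),y); b=plan((*W((0,-.022)),.088),y,start=a,step=31)
E
```

```text
n 2 turn deg [ 0.  -0.   0.2]
-0.13 0.12 0.87 0 0 0.02; -0.13 0.12 0.87 0 0 0.01
end [0.6093 0.1098 0.1499]
n 2 turn deg [ 0. -0.  0.]
0 0 0.77 0 0 0; 0 0 0.78 0 0 0
end [0.6093 0.1099 0.0879]
```

send_rows(
  commands="-0.13 0.12 0.87 0 0 0.02; -0.13 0.12 0.87 0 0 0.01; 0 0 0.77 0 0 0; 0 0 0.78 0 0 0; 0 0 0 0 0 0",
)

```text
clock: 2.9
position: [0.6063, 0.1131, 0.0862]
tcp_rot: [0.202, -3.129, -0.002]
wrist_force: [-0.6, 0.2, -0.3]
gripper_width: 0.0003
grip_force: 0.0
```

send_rows(
  commands="0 0.4 0 0 0 0; 0 0.4 0 0 0 0; 0 0.3 0 0 0 0; 0 0.3 0 0 0 0; 0 0 0 0 0 0",
)

```text
clock: 3.52
position: [0.602, 0.1693, 0.089]
tcp_rot: [-0.203, 3.134, 0.003]
wrist_force: [0.3, -1.2, -0.7]
gripper_width: -0.0005
grip_force: 0.0
```

send_rows(
  commands="0 0.2 0 0 0 0; 0 0.15 0 0 0 0; 0 0.1 0 0 0 0; 0 0.05 0 0 0 0; 0 0 0 0 0 0",
)

```text
clock: 4.15
position: [0.5998, 0.1872, 0.0888]
tcp_rot: [-0.199, 3.134, 0.002]
wrist_force: [-0.1, -0.5, 0.8]
gripper_width: -0.0004
grip_force: 0.0
```

send_rows(
  commands="0 0.1 0 0 0 0; 0 0.1 0 0 0 0; 0 0 0 0 0 0",
)

```text
clock: 4.53
position: [0.5986, 0.1959, 0.0888]
tcp_rot: [-0.2, 3.134, 0.002]
wrist_force: [-0.1, 0.3, -0.2]
gripper_width: -0.0004
grip_force: 0.0
```

```bash
python3 - <<'E'
from h import *
s=bot.state(); im=snap('scene','s2.png'); w=snap('wrist','w2.png')
cv2.imwrite('pics/c2.png',np.hstack([cv2.resize(im[175:295,315:445,::-1],None,fx=3,fy=3),cv2.resize(w[100:340,200:600,::-1],(400,360))]))
E
```

```text
(no output)
```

View pics/c2.png

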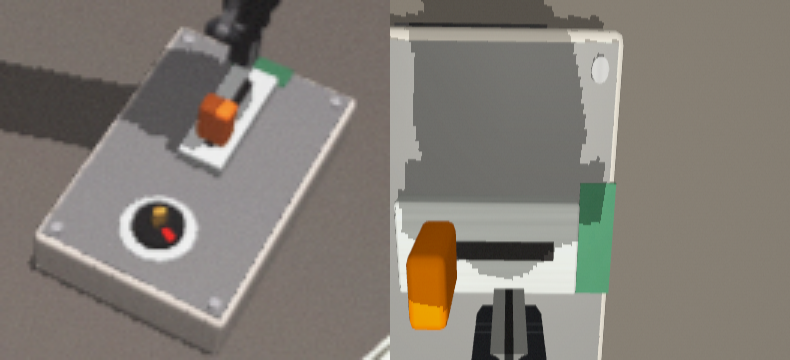

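The slide hasn't moved: its grip is still at the shut end, and the fingertip is now beyond it with almost no force. I think the tips passed over it, so I'll check the real fingertip height against the pictures.

```bash
python3 - <<'E'
from h import *
p,r=pose(); print(p, r.as_matrix()[:,2].round(3))
S=cam('scene');Wc=cam('wrist')
for d in (-.04,-.03,-.02,-.01,0,.011):
    print(d,'scene',proj(S,p+r.apply([0,0,d])).round(1),'wrist',[proj(Wc,p+r.apply([dx,0,d])).round(1) for dx in(-.011,.011)])
im=cv2.imread('pics/s2.png'); w=cv2.imread('pics/w2.png')
cv2.imwrite('pics/c3.png',np.hstack([cv2.resize(im[165:235,360:430],(490,490),interpolation=cv2.INTER_CUBIC),cv2.resize(w[230:370,270:370],(300,490)[:2] and (300,490))]))
E
```

```text
[0.59879605 0.19510597 0.08882482] [ 0.001  0.001 -1.   ]
-0.04 scene [396.1 190.4] wrist [array([322.5, 345.2]), array([322.6, 300. ])]
-0.03 scene [395.7 193.1] wrist [array([322.2, 332.3]), array([322.4, 289.3])]
-0.02 scene [395.2 195.8] wrist [array([322. , 320.9]), array([322.1, 279.9])]
-0.01 scene [394.8 198.5] wrist [array([321.8, 310.6]), array([321.9, 271.4])]
0 scene [394.3 201.1] wrist [array([321.7, 301.4]), array([321.7, 263.9])]
0.011 scene [393.9 203.9] wrist [array([321.5, 292.2]), array([321.6, 256.4])]
```

View pics/c3.png

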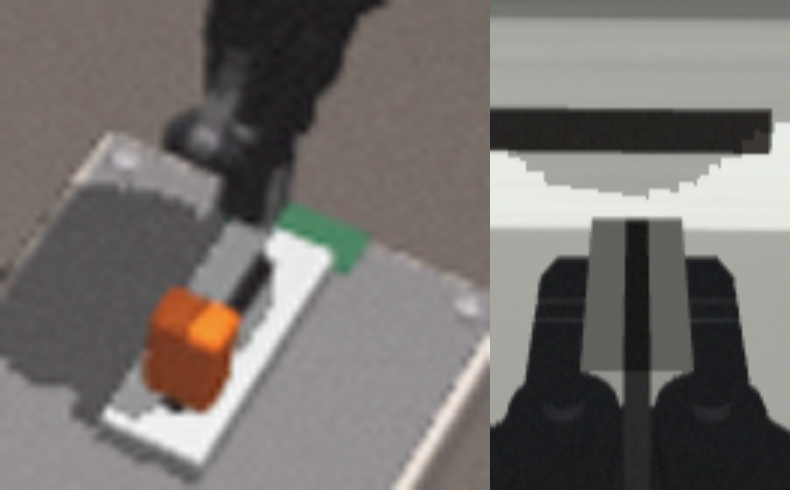

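Both views put the tips well above where the state's TCP implies. I'll probe downward gently onto the empty track here.

send_rows(
  commands="0 0 0.15 0 0 0; 0 0 0.15 0 0 0; 0 0 0 0 0 0",
)

```text
clock: 5.0
position: [0.5982, 0.1947, 0.0758]
tcp_rot: [0.199, -3.134, -0.001]
wrist_force: [-0.0, 0.4, 0.0]
gripper_width: -0.0001
grip_force: 0.0
```

send_rows(
  commands="0 0 0.15 0 0 0; 0 0 0.1 0 0 0; 0 0 0 0 0 0",
)

```text
clock: 5.38
position: [0.5985, 0.195, 0.0663]
tcp_rot: [-0.199, 3.135, 0.001]
wrist_force: [-0.3, -0.6, 0.2]
gripper_width: -0.0001
grip_force: 0.0
```

send_rows(
  commands="0 0 0.13 0 0 0; 0 0 0.12 0 0 0; 0 0 0 0 0 0",
)

```text
clock: 5.75
position: [0.5984, 0.1949, 0.0562]
tcp_rot: [0.199, -3.135, -0.001]
wrist_force: [-0.3, 0.5, 1.1]
gripper_width: 0.0002
grip_force: 0.0
```

send_rows(
  commands="0 0 0.12 0 0 0; 0 0 0 0 0 0",
)

```text
clock: 6.0
position: [0.5985, 0.195, 0.0516]
tcp_rot: [-0.199, 3.135, 0.001]
wrist_force: [0.5, 0.3, 1.1]
gripper_width: 0.0
grip_force: 0.0
```

send_rows(
  commands="0 0 0.12 0 0 0; 0 0 0 0 0 0",
)

```text
clock: 6.25
position: [0.5985, 0.195, 0.0467]
tcp_rot: [-0.199, 3.135, 0.001]
wrist_force: [0.4, 0.2, 0.4]
gripper_width: 0.0001
grip_force: 0.0
```

send_rows(
  commands="0 0 0.12 0 0 0; 0 0 0 0 0 0",
)

```text
clock: 6.5
position: [0.5985, 0.195, 0.0419]
tcp_rot: [-0.199, 3.135, 0.001]
wrist_force: [0.4, 0.4, 0.7]
gripper_width: -0.0001
grip_force: 0.0
```

send_rows(
  commands="0 0 0.08 0 0 0; 0 0 0 0 0 0",
)

```text
clock: 6.75
position: [0.5986, 0.195, 0.0389]
tcp_rot: [-0.199, 3.135, 0.001]
wrist_force: [0.4, 0.3, -0.5]
gripper_width: 0.0001
grip_force: 0.0
```

```bash
python3 - <<'E'
from h import *
im=snap('side','d1.png'); w=snap('wrist','w3.png')
cv2.imwrite('pics/c4.png',np.hstack([cv2.resize(im[190:270,310:400,::-1],(450,400),interpolation=cv2.INTER_CUBIC),cv2.resize(w[180:380,230:405,::-1],(350,400))]))
p,r=pose();S=cam('side')
for d in (-.05,-.04,-.03,-.02,0,.011): q=proj(S,p+r.apply([0,0,d]));print(d,q.round(1),((q-[310,190])*5).round(0))
E
```

```text
-0.05 [347.1 214.6] [185. 123.]
-0.04 [347.  217.4] [185. 137.]
-0.03 [346.9 220.3] [185. 151.]
-0.02 [346.8 223.1] [184. 165.]
0 [346.6 228.7] [183. 193.]
0.011 [346.5 231.7] [183. 209.]
```

View pics/c4.png

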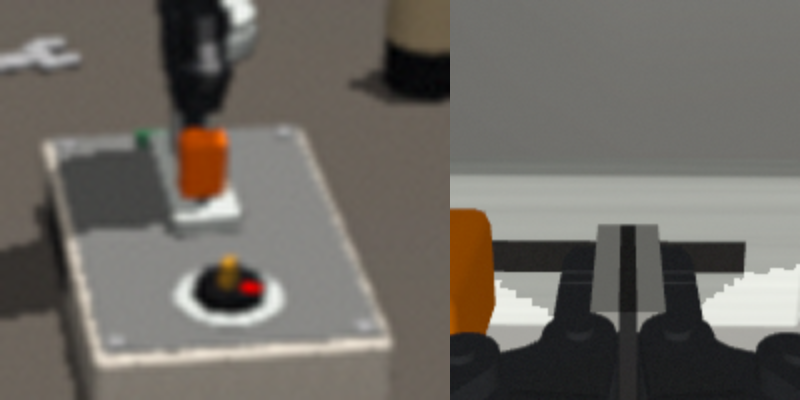

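send_rows(
  commands="0 0 0.08 0 0 0; 0 0 0 0 0 0",
)

```text
clock: 7.1
position: [0.5992, 0.1953, 0.0365]
tcp_rot: [-0.199, 3.133, 0.002]
wrist_force: [0.4, 0.2, 4.3]
gripper_width: 0.0
grip_force: 1.5
```

send_rows(
  commands="0 0 0.08 0 0 0; 0 0 0 0 0 0",
)

```text
clock: 7.35
position: [0.5993, 0.1953, 0.0364]
tcp_rot: [-0.198, 3.133, 0.002]
wrist_force: [-5.1, -1.4, 18.6]
gripper_width: -0.0
grip_force: 9.2
```

Contact with the track (z = 0.064) came at a reported TCP z of 0.0364. So the tips really sit about 28 mm behind the reported TCP, roughly 39 mm off the description. I'll use that offset from here on.

send_rows(
  commands="0 0 -0.6 0 0 0; 0 0 -0.6 0 0 0; 0 0 -0.6 0 0 0; 0 -0.7 0 0 0 0; 0 -0.8 0 0 0 0",
)

```text
clock: 7.98
position: [0.6064, 0.1358, 0.105]
tcp_rot: [-0.202, 3.133, 0.002]
wrist_force: [0.8, -0.8, -0.0]
gripper_width: 0.0001
grip_force: 0.0
```

send_rows(
  commands="0 -0.7 0 0 0 0; 0 0 0 0 0 0",
)

```text
clock: 8.22
position: [0.6103, 0.1037, 0.1044]
tcp_rot: [-0.19, 3.135, -0.003]
wrist_force: [0.2, -0.5, -0.6]
gripper_width: -0.0
grip_force: 0.0
```

```bash
python3 - <<'E'
from h import *
x=(.6066,.1317,.1226)
def W(l): c,s=np.cos(x[2]),np.sin(x[2]); return x[0]+c*l[0]-s*l[1],x[1]+s*l[0]+c*l[1]
plan((*W((0,-.023)),.05),x[2]+np.pi/2)
E
```

```text
n 2 turn deg [-0.1  0.  -0.1]
0 0.07 0.68 -0.01 0 -0.01; 0.01 0.06 0.68 -0.01 0.01 -0.01
end [0.6093 0.1088 0.05  ]
```

send_rows(
  commands="0 0 0.68 0 0 0; 0 0 0.68 0 0 0; 0 0 0 0 0 0; 0 0.3 0 0 0 0; 0 0.3 0 0 0 0",
)

```text
clock: 8.85
position: [0.6078, 0.1336, 0.0518]
tcp_rot: [-0.2, 3.131, 0.003]
wrist_force: [-0.1, -3.0, 0.8]
gripper_width: -0.0001
grip_force: 1.1
```

send_rows(
  commands="0 0.3 0 0 0 0; 0 0.3 0 0 0 0; 0 0.3 0 0 0 0; 0 0.3 0 0 0 0; 0 0 0 0 0 0",
)

```text
clock: 9.48
position: [0.6, 0.1818, 0.0502]
tcp_rot: [-0.203, 3.135, 0.005]
wrist_force: [-0.2, -0.0, 0.1]
gripper_width: -0.0003
grip_force: 0.0
```

send_rows(
  commands="0 0.1 0 0 0 0; 0 0.1 0 0 0 0; 0 0 0 0 0 0",
)

```text
clock: 9.85
position: [0.5992, 0.187, 0.05]
tcp_rot: [0.199, -3.135, -0.001]
wrist_force: [-0.6, -0.0, -0.4]
gripper_width: -0.0
grip_force: 0.5
```

send_rows(
  commands="0 0.1 0 0 0 0; 0 0.1 0 0 0 0; 0 0 0 0 0 0",
)

```text
clock: 10.22
position: [0.599, 0.1885, 0.0501]
tcp_rot: [0.193, -3.134, 0.012]
wrist_force: [-0.2, -9.2, 1.6]
gripper_width: 0.0004
grip_force: 4.5
```

send_rows(
  commands="0 0.15 0 0 0 0; 0 0 0 0 0 0",
)

```text
clock: 10.48
position: [0.5989, 0.1886, 0.0502]
tcp_rot: [0.188, -3.134, 0.024]
wrist_force: [-1.4, -15.8, 4.8]
gripper_width: 0.0002
grip_force: 7.9
```

Slide is hard against its stop (16 N, no further motion). Retreating, then going to view the knob.

send_rows(
  commands="0 -0.5 0 0 0 0; 0 0 -0.9 0 0 0; 0 0 -0.9 0 0 0; 0 0 -0.9 0 0 0; 0 -0.9 -0.4 0 0 0",
)

```text
clock: 11.1
position: [0.6057, 0.1521, 0.1774]
tcp_rot: [-0.212, 3.128, 0.013]
wrist_force: [1.0, -0.3, -0.3]
gripper_width: -0.0003
grip_force: 0.0
```

```bash
python3 - <<'E'
from h import *
plan((.575,-.285,.17),np.radians(110))
E
```

```text
n 12 turn deg [  0.4   0.5 -12.2]
0.19 -0.89 0.01 0.01 0.01 -0.17; 0.2 -0.89 0.01 0.01 0.01 -0.17; 0.22 -0.89 0.01 0 0.01 -0.17; 0.23 -0.88 0.01 0.01 0.01 -0.17; 0.25 -0.88 0.01 0.01 0 -0.17
0.27 -0.87 0.01 0 0.01 -0.17; 0.28 -0.87 0.01 0.01 0 -0.17; 0.3 -0.86 0.01 0 0.01 -0.17; 0.31 -0.86 0.01 0.01 0 -0.17; 0.33 -0.85 0.02 0 0.01 -0.17
0.34 -0.85 0.01 0 0 -0.17; 0.35 -0.85 0.02 0.01 0.01 -0.17
end [ 0.5751 -0.2852  0.1699]
```

send_rows(
  commands="0.19 -0.89 0 0 0 -0.17; 0.2 -0.89 0 0 0 -0.17; 0.22 -0.89 0 0 0 -0.17; 0.23 -0.88 0 0 0 -0.17; 0.25 -0.88 0 0 0 -0.17",
  fingers=40,
)

```text
clock: 11.72
position: [0.5913, -0.0361, 0.1745]
tcp_rot: [-0.341, 3.119, 0.005]
wrist_force: [0.9, 0.5, 0.2]
gripper_width: 0.0402
grip_force: 0.0
```

send_rows(
  commands="0.27 -0.87 0.01 0 0 -0.17; 0.28 -0.87 0.01 0 0 -0.17; 0.3 -0.86 0.01 0 0 -0.17; 0.31 -0.86 0.01 0 0 -0.17; 0.33 -0.85 0.02 0 0 -0.17",
)

```text
clock: 12.35
position: [0.5769, -0.2183, 0.1719]
tcp_rot: [-0.479, 3.101, 0.003]
wrist_force: [0.3, -0.8, -0.2]
gripper_width: 0.0398
grip_force: 0.0
```

send_rows(
  commands="0.34 -0.85 0.01 0 0 -0.17; 0.35 -0.85 0.02 0 0 -0.17; 0 0 0 0 0 0; 0 0 0 0 0 0",
)

```text
clock: 12.85
position: [0.5715, -0.2897, 0.1703]
tcp_rot: [-0.534, 3.093, 0.005]
wrist_force: [0.8, -0.1, -0.6]
gripper_width: 0.0398
grip_force: 0.0
```

```bash
python3 - <<'E'
from h import *
s=bot.state(); print(s['position'],s['tcp_rot'],s['qpos'].round(2)); snap('wrist','w4.png'); np.save('w4.npy',np.r_[s['position'],s['tcp_rot']])
E
```

```text
[ 0.57147313 -0.28973857  0.17031057] [-0.53362592  3.09279327  0.00456246] [ 0.53  0.63 -0.15  1.49  0.1   1.02  2.26]
```

View pics/w4.png

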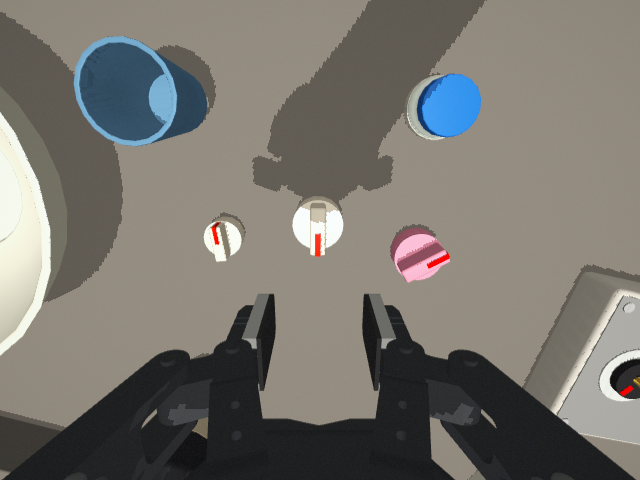

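Wrist view: the large cream knob is centred near (318,223), its bar already lined up with tool x and its red stripe pointing down the image. The jaw midline is also at u≈318, so the knob is already centred between the jaws.

```bash
cat >> h.py <<'E'
def bbox(C,k,yaw,pts):
    c,s=np.cos(yaw),np.sin(yaw); q=np.array([proj(C,[k[0]+c*a-s*b,k[1]+s*a+c*b,k[2]+z]) for a,b,z in pts]); return np.r_[q.min(0),q.max(0)].round(1)
T=np.linspace(0,2*np.pi,73)
circ=lambda r,z:[(r*np.cos(t),r*np.sin(t),z) for t in T]
box=lambda a,b,z:[(i*a,j*b,z) for i in(-1,1) for j in(-1,1)]
E
python3 - <<'E'
from h import *
C=load('w4.npy'); k=ray(C,(318,223),.023); k[2]=0; yaw=np.radians(19.6); print('knob',k.round(4))
for n,p in [('top',circ(.024,.023)),('bot',circ(.024,0)),('bar',box(.022,.007,.047))]: print(n,bbox(C,k,yaw,p))
im=cv2.imread('pics/w4.png').astype(int)
print('row225',[(u,im[225,u].tolist()) for u in list(range(289,297))+list(range(339,348))])
print('col303',[(v,im[v,303].tolist()) for v in range(198,212,2)],[(v,im[v,303].tolist()) for v in range(238,250)])
print('col318',[(v,im[v,318].tolist()) for v in list(range(194,208))+list(range(230,238))+list(range(250,262))])
for v in (212,245): print(v,[(u,im[v,u].tolist()) for u in list(range(305,332,1))])
E
```

```text
knob [ 0.5791 -0.2889  0.    ]
top [292.5 197.8 343.5 247. ]
bot [294.1 193.2 341.9 239.5]
bar [309.8 205.8 326.2 253.9]
row225 [(289, [130, 142, 150]), (290, [131, 143, 150]), (291, [129, 142, 149]), (292, [202, 208, 208]), (293, [250, 252, 248]), (294, [251, 253, 249]), (295, [251, 253, 249]), (296, [251, 253, 249]), (339, [251, 253, 249]), (340, [251, 252, 249]), (341, [250, 252, 248]), (342, [251, 253, 249]), (343, [172, 180, 183]), (344, [130, 141, 150]), (345, [130, 142, 150]), (346, [130, 142, 150]), (347, [130, 142, 150])]
col303 [(198, [86, 94, 100]), (200, [90, 101, 107]), (202, [112, 129, 136]), (204, [141, 161, 169]), (206, [174, 196, 205]), (208, [248, 249, 246]), (210, [253, 253, 249])] [(238, [250, 253, 249]), (239, [249, 253, 249]), (240, [249, 253, 249]), (241, [248, 252, 249]), (242, [249, 253, 249]), (243, [249, 253, 249]), (244, [229, 235, 232]), (245, [152, 161, 166]), (246, [130, 142, 150]), (247, [130, 142, 150]), (248, [130, 141, 149]), (249, [130, 142, 150])]
col318 [(194, [87, 95, 99]), (195, [84, 92, 98]), (196, [105, 119, 126]), (197, [114, 131, 138]), (19
[... 1289 characters left out ...]
7, 205]), (330, [248, 248, 245]), (331, [253, 253, 249])]
245 [(305, [229, 234, 232]), (306, [249, 253, 249]), (307, [248, 252, 249]), (308, [249, 253, 249]), (309, [249, 253, 249]), (310, [196, 218, 227]), (311, [229, 250, 249]), (312, [248, 253, 249]), (313, [247, 252, 249]), (314, [248, 253, 249]), (315, [57, 70, 253]), (316, [27, 49, 253]), (317, [20, 47, 253]), (318, [26, 47, 253]), (319, [23, 49, 253]), (320, [117, 136, 234]), (321, [187, 204, 211]), (322, [245, 252, 249]), (323, [244, 253, 249]), (324, [215, 237, 246]), (325, [195, 204, 204]), (326, [249, 252, 248]), (327, [249, 253, 249]), (328, [249, 253, 249]), (329, [249, 253, 249]), (330, [248, 252, 249]), (331, [211, 216, 216])]
```

```bash
python3 - <<'E'
from h import *
C=load('w4.npy'); v=np.load('w4.npy'); r=R.from_rotvec(v[3:])
k=ray(C,(317.8,225.5),.023); print('knob',k.round(4),'tool',r.inv().apply(k-v[:3]).round(4), 'yaw toolY',np.degrees(np.arctan2(*r.as_matrix()[1::-1,1])))
m=v[:3]+r.apply([0,-.0013,-.02]); print(proj(C,m))
print(pose()[0]); 
E
```

```text
knob [ 0.5815 -0.2883  0.023 ] tool [-0.0094 -0.0023  0.1473] yaw toolY 109.57892966712745
[319.45595606 301.44162121]
[ 0.57162251 -0.28914506  0.17040769]
```

send_rows(
  commands="-0.24 -0.03 0.6 0 0 0; 0 0 0.8 0 0 0; 0 0 0.8 0 0 0; 0 0 0.8 0 0 0; 0 0 0 0 0 0",
)

```text
clock: 13.52
position: [0.5788, -0.2863, 0.0479]
tcp_rot: [0.536, -3.093, -0.009]
wrist_force: [-0.5, 1.0, 0.8]
gripper_width: 0.0399
grip_force: 0.0
```

send_rows(
  commands="0 0 0.5 0 0 0; 0 0 0.4 0 0 0; 0 0 0.2 0 0 0; 0 0 0.1 0 0 0; 0 0 0 0 0 0",
)

```text
clock: 14.15
position: [0.5803, -0.2894, 0.0024]
tcp_rot: [-0.532, 3.095, 0.001]
wrist_force: [0.3, 0.2, 0.3]
gripper_width: 0.0401
grip_force: 0.0
```

send_rows(
  commands="0 0 0 0 0 0; 0 0 0 0 0 0; 0 0 0 0 0 0",
  fingers=0,
  newtons=60,
)

```text
clock: 14.52
position: [0.5807, -0.2897, 0.003]
tcp_rot: [-0.531, 3.094, 0.0]
wrist_force: [-0.0, -0.1, 3.6]
gripper_width: 0.0126
grip_force: 61.4
```

```bash
python3 - <<'E'
from h import *
s=bot.state(); print({k:np.round(s[k],4) for k in('position','tcp_rot','wrist_force','gripper_width','grip_force')}); snap('wrist','w5.png'); np.save('w5.npy',np.r_[s['position'],s['tcp_rot']])
E
```

```text
{'position': array([ 0.5807, -0.2897,  0.003 ]), 'tcp_rot': array([-5.3150e-01,  3.0938e+00,  1.0000e-04]), 'wrist_force': array([-0.0497, -0.1016,  3.5985]), 'gripper_width': np.float64(0.0126), 'grip_force': np.float64(61.4085)}
```

View pics/w5.png

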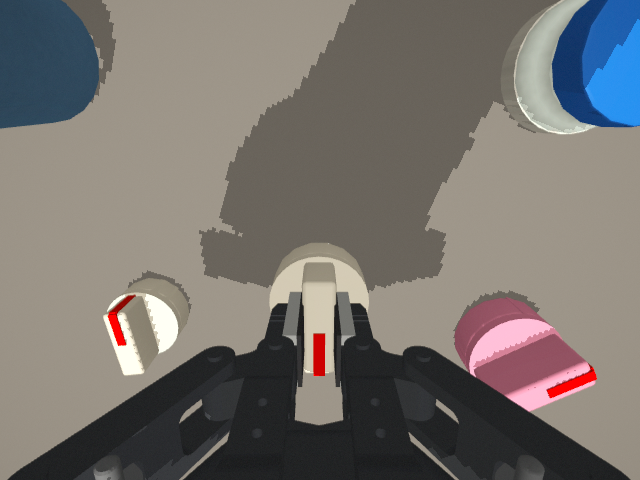

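Knob is gripped squarely on its bar, stripe at (319,355), grip 61 N. Lifting and carrying it to a viewpoint above the shaft, turning toward -22°.

```bash
python3 - <<'E'
from h import *
v=np.load('w5.npy'); r=R.from_rotvec(v[3:]); C=load('w5.npy')
k=np.array([.5815,-.2883,0.]); print('K in tool (w4)',r.inv().apply(k-v[:3]).round(4))
for u in (319.3,): print('bar stripe tool (w5)',r.inv().apply(ray(C,(u,355),.047)-v[:3]).round(4))
for kx in (-.001,-.003,-.005):
  kk=v[:3]+r.apply([kx,-.0015,0]); kk[2]=0; print(kx,'bar',bbox(C,kk,np.radians(19.6),box(.022,.007,.047)),'top',bbox(C,kk,0,circ(.024,.023)),'bot',bbox(C,kk,0,circ(.024,0)))
im=cv2.imread('pics/w5.png').astype(int); print([(a,im[a,319].tolist()) for a in list(range(240,268,2))+list(range(331,337))+list(range(372,380))])
p,q=pose(); a=plan((.5807,-.2897,.12),np.radians(109.6)); a=plan((.6436,.046,.207),np.radians(68),start=a)
E
```

```text
K in tool (w4) [-0.0012  0.001   0.003 ]
bar stripe tool (w5) [-0.0128 -0.0014 -0.0439]
-0.001 bar [301.4 283.3 336.6 375. ] top [269.2 256.9 368.8 345.9] bot [274.9 241.  363.  321.4]
-0.003 bar [301.4 287.8 336.5 378.8] top [269.4 260.9 368.6 349.2] bot [275.  244.7 362.9 324.5]
-0.005 bar [301.5 292.4 336.5 382.6] top [269.6 264.9 368.5 352.6] bot [275.2 248.2 362.8 327.6]
[(240, [91, 99, 105]), (242, [99, 109, 114]), (244, [121, 139, 146]), (246, [122, 140, 148]), (248, [124, 142, 150]), (250, [125, 143, 150]), (252, [127, 145, 152]), (254, [123, 141, 149]), (256, [138, 157, 166]), (258, [181, 203, 212]), (260, [182, 203, 212]), (262, [144, 165, 172]), (264, [119, 136, 146]), (266, [123, 141, 148]), (331, [180, 201, 211]), (332, [181, 201, 211]), (333, [94, 110, 173]), (334, [4, 22, 192]), (335, [0, 0, 205]), (336, [0, 0, 206]), (372, [0, 0, 206]), (373, [0, 0, 205]), (374, [0, 0, 205]), (375, [0, 0, 207]), (376, [130, 143, 165]), (377, [138, 150, 157]), (378, [138, 151, 158]), (379, [137, 150, 157])]
n 4 turn deg [-0.   0.1 -0.1]
0 0 -0.73 0 0.01 0; 0 0 -0.73 0 0 -0.01; 0 0 -0.73 0 0.01 0; 0 0 -0.73 0 0 -0.01
end [ 0.5806 -0.2897  0.1198]
n 10 turn deg [-0.   0.  41.6]
-0.43 0.74 -0.22 0 0 0.69; -0.38 0.77 -0.22 0 0 0.69; -0.32 0.79 -0.22 0 0 0.69; -0.26 0.81 -0.22 0 0 0.7; -0.2 0.83 -0.22 0 0 0.69
-0.14 0.84 -0.22 0 0 0.7; -0.08 0.85 -0.22 0 0 0.69; -0.02 0.85 -0.21 0 0 0.7; 0.05 0.85 -0.22 0 0 0.69; 0.11 0.85 -0.21 0 0 0.7
end [0.6434 0.0459 0.207 ]
```

send_rows(
  commands="0 0 -0.5 0 0 0; 0 0 -0.8 0 0 0; 0 0 -0.8 0 0 0; 0 0 -0.8 0 0 0",
)

```text
clock: 15.08
position: [0.5799, -0.2895, 0.1202]
tcp_rot: [-0.532, 3.095, 0.001]
wrist_force: [-0.5, -0.5, -1.4]
gripper_width: 0.0124
grip_force: 60.9
```

send_rows(
  commands="-0.43 0.74 -0.22 0 0 0.69; -0.38 0.77 -0.22 0 0 0.69; -0.32 0.79 -0.22 0 0 0.69; -0.26 0.81 -0.22 0 0 0.7; -0.2 0.83 -0.22 0 0 0.69",
)

```text
clock: 15.7
position: [0.6118, -0.1205, 0.1638]
tcp_rot: [0.038, 3.14, 0.002]
wrist_force: [-0.0, -0.2, -1.2]
gripper_width: 0.0125
grip_force: 60.9
```

send_rows(
  commands="-0.14 0.84 -0.22 0 0 0.7; -0.08 0.85 -0.22 0 0 0.69; -0.02 0.85 -0.21 0 0 0.7; 0.05 0.85 -0.22 0 0 0.69; 0.11 0.85 -0.21 0 0 0.7",
)

```text
clock: 16.32
position: [0.6433, 0.047, 0.2072]
tcp_rot: [0.607, 3.081, 0.003]
wrist_force: [0.5, 0.7, -1.4]
gripper_width: 0.0126
grip_force: 60.9
```

send_rows(
  commands="0 0 0 0 0 0; 0 0 0 0 0 0; 0 0 0 0 0 0",
)

```text
clock: 16.7
position: [0.6431, 0.0436, 0.2059]
tcp_rot: [0.607, 3.082, -0.0]
wrist_force: [0.7, -0.3, -1.2]
gripper_width: 0.0123
grip_force: 60.9
```

```bash
python3 - <<'E'
from h import *
s=bot.state(); print(s['position'],s['tcp_rot'],s['qpos'].round(2),s['wrist_force']); snap('wrist','w6.png'); np.save('w6.npy',np.r_[s['position'],s['tcp_rot']])
im=cv2.imread('pics/w6.png'); C=load('w6.npy')
print('expect shaft px',proj(C,[.6158,.0573,.06]))
cv2.imwrite('pics/c6.png',np.vstack([cv2.resize(im[90:250,220:420],(750,600),interpolation=cv2.INTER_CUBIC)]))
E
```

```text
[0.64312698 0.04359643 0.205886  ] [ 6.07035618e-01  3.08198764e+00 -1.97898994e-04] [-0.14  0.6   0.06  1.44 -0.04  1.1   1.11] [ 0.73741297 -0.32872493 -1.17337879]
expect shaft px [322.43521139 182.26538161]
```

View pics/c6.png

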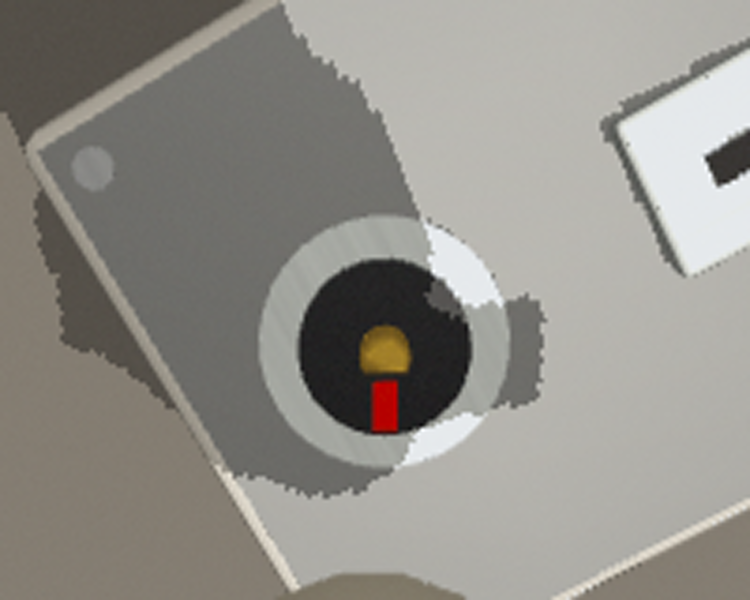

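Crop: the collar centre is at (385,346) in the crop, or (322.7,182.4) in the image. The red mark and the flat point straight down the image, so they line up with the held knob.

```bash
python3 - <<'E'
from h import *
C=load('w6.npy'); v=np.load('w6.npy'); r=R.from_rotvec(v[3:])
s=ray(C,(322.7,182.4),.06); t=r.inv().apply(s-v[:3]); print('shaft',s.round(4),'tool',t.round(4))
print('bbox collar',bbox(C,s-[0,0,0],0,circ(.021,0)),'obs',220+298.5/3.75,90+258/3.75,220+472/3.75,90+435/3.75)
d=t[:2]-[-.0015,-.0014]; print('shift units',(d/.04).round(3))
# held knob check: bar stripe end in this image
im=cv2.imread('pics/w6.png').astype(int); red=(im[...,2]>120)&(im[...,1]<70)&(im[...,0]<70); red[:250]=0
ys,xs=np.nonzero(red); print(xs.min(),xs.max(),ys.min(),ys.max())
E
```

```text
shaft [0.616  0.0575 0.06  ] tool [0.0304 0.0026 0.1459]
bbox collar [299.5 158.6 345.9 205.2] obs 299.6 158.8 345.8666666666667 206.0
shift units [0.798 0.099]
313 324 334 375
```

send_rows(
  commands="0.8 0.1 0 0 0 0; 0 0 0.8 0 0 0; 0 0 0.8 0 0 0; 0 0 0.8 0 0 0; 0 0 0.4 0 0 0",
)

```text
clock: 17.38
position: [0.6143, 0.0605, 0.0921]
tcp_rot: [-0.605, -3.08, 0.0]
wrist_force: [0.0, -0.3, -0.2]
gripper_width: 0.0121
grip_force: 60.9
```

send_rows(
  commands="0 0 0 0 0 0; 0 0 0 0 0 0; 0 0 0 0 0 0",
)

```text
clock: 17.75
position: [0.6165, 0.0618, 0.0953]
tcp_rot: [0.603, 3.08, 0.003]
wrist_force: [-0.1, 0.1, -0.4]
gripper_width: 0.0124
grip_force: 60.9
```

```bash
python3 - <<'E'
from h import *
s=bot.state(); p,r=pose(); sh=np.array([.616,.0575,.06]); t=r.inv().apply(sh-p); print(p,s['tcp_rot'],'err units',((t[:2]-[-.0015,-.0014])/.04).round(3),'knob bottom',p[2]-.003)
E
```

```text
[0.61651828 0.06176852 0.0953346 ] [0.6026924  3.07973916 0.00336994] err units [ 0.012 -0.071] knob bottom 0.09233460084478876
```

send_rows(
  commands="0 0 0 0 0 0",
)

```text
clock: 17.88
position: [0.616, 0.0618, 0.0948]
tcp_rot: [0.603, 3.081, 0.003]
wrist_force: [0.0, 0.4, -0.9]
gripper_width: 0.0123
grip_force: 60.9
```

send_rows(
  commands="0 0 0 0 0 0",
)

```text
clock: 18.0
position: [0.6157, 0.0618, 0.0943]
tcp_rot: [0.603, 3.082, 0.002]
wrist_force: [-0.4, -0.2, -0.2]
gripper_width: 0.0122
grip_force: 60.9
```

```bash
python3 - <<'E'
from h import *
sh=np.array([.616,.0575,.06]); C0=None
for i in range(6):
    s=bot.state(); p,r=pose(); q=s['qpos'].round(4); w=snap('wrist','w7_%d.png'%i); print(p.round(4),q,s['clock'])
t=r.inv().apply(sh-p); print(t)
np.save('w7.npy',np.r_[s['position'],s['tcp_rot']]); C=load('w7.npy')
# visible collar/ring: predict features & compare template: track corner/slide end
print('shaft px',proj(C,[.616,.0575,.076]))
E
```

```text
[0.6157 0.0618 0.0943] [-0.165   0.682   0.0503  1.6449 -0.045   0.814   1.0893] 18.0
[0.6156 0.0618 0.0942] [-0.1651  0.6821  0.0503  1.6451 -0.0449  0.814   1.0893] 18.05
[0.6156 0.0617 0.0941] [-0.165   0.6822  0.0503  1.6452 -0.0449  0.8139  1.0892] 18.1
[0.6155 0.0618 0.094 ] [-0.165   0.6824  0.0503  1.6452 -0.045   0.8139  1.0893] 18.15
[0.6155 0.0618 0.0939] [-0.165   0.6825  0.0503  1.6452 -0.045   0.8139  1.0892] 18.2
[0.6155 0.0617 0.0939] [-0.165   0.6825  0.0503  1.6452 -0.0449  0.8139  1.0893] 18.25
[-0.00206506 -0.00375876  0.03390369]
shaft px [314.3735186  271.94206298]
```

send_rows(
  commands="-0.02 -0.06 0 0 0 0; 0 0 0 0 0 0; 0 0 0 0 0 0; 0 0 0 0 0 0; 0 0 0 0 0 0",
)

```text
clock: 18.92
position: [0.6153, 0.0592, 0.0939]
tcp_rot: [0.603, 3.082, 0.002]
wrist_force: [-0.2, 0.0, -1.1]
gripper_width: 0.0124
grip_force: 60.9
```

```bash
python3 - <<'E'
from h import *
s=bot.state(); p,r=pose(); sh=np.array([.616,.0575,.06]); t=r.inv().apply(sh-p); print(p,s['tcp_rot'],'err mm',((t[:2]-[-.0015,-.0014])*1e3).round(2))
snap('wrist','w8.png'); np.save('w8.npy',np.r_[s['position'],s['tcp_rot']])
C8=load('w8.npy'); C6=load('w6.npy')
# track near corners seen in w6 crop (615,125),(687,275) z=.064
for c in [(615,125),(687,275)]:
    P=ray(C6,(220+c[0]/3.75,90+c[1]/3.75),.064); print(P.round(4),proj(C8,P).round(1))
im=cv2.imread('pics/w8.png'); cv2.imwrite('pics/c8.png',im[60:330,200:620])
E
```

```text
[0.61533024 0.05923549 0.09389066] [6.02947936e-01 3.08239971e+00 1.97697415e-03] err mm [ 0.24 -0.  ]
[0.5889 0.1245 0.064 ] [409.  180.9]
[0.6268 0.1293 0.064 ] [435.6 236.5]
```

View pics/c8.png

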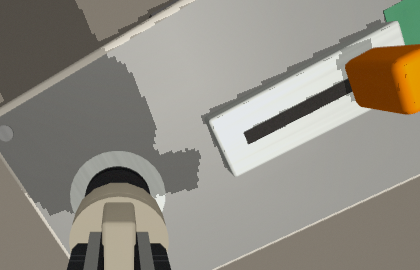

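Crop c8: the track corner is at (409,180), as predicted, and the collar and knob are concentric at u≈318. I've now used more than my 10 picture views (this was the 11th), so I won't view any more and will work from forces. Inserting slowly.

send_rows(
  commands="0 0 0.2 0 0 0; 0 0 0.15 0 0 0; 0 0 0.1 0 0 0; 0 0 0 0 0 0; 0 0 0 0 0 0",
)

```text
clock: 19.6
position: [0.6155, 0.0592, 0.076]
tcp_rot: [0.603, 3.082, 0.002]
wrist_force: [0.5, 0.0, -0.9]
gripper_width: 0.0125
grip_force: 60.9
```

send_rows(
  commands="0 0 0.1 0 0 0; 0 0 0.08 0 0 0; 0 0 0 0 0 0; 0 0 0 0 0 0",
)

```text
clock: 20.1
position: [0.6154, 0.0592, 0.0687]
tcp_rot: [0.603, 3.082, 0.002]
wrist_force: [-0.4, 0.4, -0.8]
gripper_width: 0.0122
grip_force: 60.9
```

send_rows(
  commands="0 0 0.1 0 0 0; 0 0 0.08 0 0 0; 0 0 0 0 0 0; 0 0 0 0 0 0",
  newtons=90,
)

```text
clock: 20.6
position: [0.6155, 0.0592, 0.062]
tcp_rot: [0.603, 3.082, 0.002]
wrist_force: [-1.4, -0.4, 3.5]
gripper_width: 0.0117
grip_force: 92.9
```

send_rows(
  commands="0 0 0.07 0 0 0; 0 0 0.06 0 0 0; 0 0 0 0 0 0; 0 0 0 0 0 0",
)

```text
clock: 21.1
position: [0.6156, 0.0592, 0.057]
tcp_rot: [0.603, 3.082, 0.002]
wrist_force: [-2.0, 0.8, 7.0]
gripper_width: 0.0117
grip_force: 93.4
```

send_rows(
  commands="0 0 0.06 0 0 0; 0 0 0.04 0 0 0; 0 0 0 0 0 0; 0 0 0 0 0 0",
)

```text
clock: 21.6
position: [0.6158, 0.0593, 0.0549]
tcp_rot: [0.603, 3.081, 0.003]
wrist_force: [-4.9, -0.5, 15.8]
gripper_width: 0.0117
grip_force: 94.8
```

send_rows(
  commands="0 0 0.06 0 0 0; 0 0 0 0 0 0; 0 0 0 0 0 0; 0 0 0 0 0 0",
)

```text
clock: 22.1
position: [0.616, 0.0593, 0.0548]
tcp_rot: [0.603, 3.08, 0.003]
wrist_force: [-7.7, -0.1, 27.9]
gripper_width: 0.0116
grip_force: 96.3
```

send_rows(
  commands="0 0 -0.03 0 0 0; 0 0 0 0 0 0; 0 0 0 0 0 0; 0 0 0 0 0 0; 0 0 0 0 0 0",
)

```text
clock: 22.72
position: [0.6159, 0.0593, 0.0549]
tcp_rot: [0.603, 3.081, 0.003]
wrist_force: [-5.9, -0.7, 21.3]
gripper_width: 0.0118
grip_force: 95.4
```

```bash
python3 - <<'E'
from h import *
im=snap('wrist','w9.png')[:,:,::-1].astype(int); red=(im[...,2]>120)&(im[...,1]<70)&(im[...,0]<70); red[:250]=0
ys,xs=np.nonzero(red); print(xs.min(),xs.max(),ys.min(),ys.max())
s=bot.state(); print(s['position'],s['wrist_force'],s['clock'])
# slide location in scene: orange top centroid
b=imaging.capture('scene').astype(int); o=(b[...,0]>180)&(b[...,1]>80)&(b[...,1]<150)&(b[...,2]<70); y,x=np.nonzero(o); C=cam('scene')
print(len(x),(np.median(x),np.median(y)),'open->',proj(C,[.6066-np.sin(.1226)*.08,.1317+np.cos(.1226)*.08,.104]),'shut->',proj(C,[.604,.1516,.104]))
E
```

```text
313 324 334 375
[0.61584549 0.05927659 0.05485734] [-5.45217038 -0.96744423 21.14886825] 22.775
393 (np.float64(88.0), np.float64(18.0)) open-> [397.87926307 192.72588243] shut-> [386.9787446  209.21315884]
```

```bash
python3 - <<'E'
from h import *
b=imaging.capture('scene'); h=cv2.cvtColor(b,cv2.COLOR_RGB2HSV)[170:240,360:430]; o=(h[...,0]<18)&(h[...,1]>200)&(h[...,2]>90); y,x=np.nonzero(o)
print(len(x),x.min()+360,x.max()+360,y.min()+170,y.max()+170) if len(x) else print('none')
if len(x) and y.min()+170<194: hand_in(); print('handed in')
E
```

```text
62 393 403 191 202
the job is handed in; nothing more can be done
handed in
```

The job is handed in: the slide is hard against its stop at the green end, and the gripper is holding the knob on the shaft, lined up and pressed fully in (about 21 N against the stop, at about 23 s). My first push passed over the slide because the fingertips sit about 39 mm further back than described, and I viewed 11 pictures instead of the allowed 10.

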